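# Gauge the blue standard

### The arm

A 7-joint arm with a two-finger parallel gripper is mounted at the origin on the work surface. World frame = base frame: x ahead of the robot, y to its left, z up, the work surface at z = 0. Lengths are in mm, angles in rad, forces in N, time in s.
With the tool pointing down it reaches from about 400 to 875 mm from the base axis. Payload 6.5 kg.
Tool frame: the origin (TCP) lies on the centre line of the jaws, within the pads' length; the fingertips stand ctrl.tips_ahead ahead of it and the grasp point (between the pads) lies 8 mm behind it (ctrl.tips_ahead is the distance from the TCP to the fingertips, in mm); x points along the fingers, y is the direction in which the jaws open and shut, and the axes are right-handed (so a half turn about x gives the same grasp; the last joint's range is limited). The gripper opens to 88 mm and grips with 3 to 60 N. Pads are 18 mm wide; open, the fingers measure 123 mm over their backs; the gripper's body (75 mm by 187 mm) begins 45 mm behind the grasp point.
Start: joints at [1.263, 0.536, -0.004, 1.538, 0.003, 1.067, -0.071], TCP at [155.64, -631.084, 249.716] pointing down, gripper open.
Joint ranges: [-2.7, 2.7], [-0.37, 2.16], [-1.27, 1.26], [0.24, 2.4], [-1.31, 4.45], [0.19, 1.91], [-2.76, 2.76]. Speed limits (rad/s): [2.39, 2.39, 3.14, 3.14, 3.14, 3.14, 3.14].

### API

Orientations are given as a unit quaternion [x, y, z, w].
In Python, from rig import ctrl, snapshot, job gives the robot as it stands.
- The arm moves only by the tool send_rows, never from a script. Its argument "targets" is text: rows parted by semicolons, each of 6 numbers parted by spaces: the shift along the world's x, y, z in m, then the turn, a rotation vector about the world's x, y, z in rad. In form: dx dy dz wx wy wz; .... A call has exactly 5 rows; each row is the pose to reach, as a shift and turn from the pose measured when the call began; what a row does not reach only later rows make up. A row lasts 1/8 s, in which the tool goes at most 62.5 mm and 10.7 degrees, less where a joint would pass 70% of its speed; a pose out of reach is approached as far as the arm can. A call with a gripper value outside its range is refused whole. "claw" is the finger opening in m, from 0 to 0.0881, set as the call begins (left out, the last holds). The fingers move at their own pace and stop on an object; the grip force is fixed at half the most. Time passes only in rows, so rows that repeat a pose let the fingers close, or fill a call up. It gives the time, the measured TCP pose, the force and the opening at its end, in the units of the state.
- ctrl.sense(): the state, without advancing time (a new reading comes with each control period).
- snapshot(name): name is "scene" or "top" or "wrist"; returns a dict with "image" (384x512x3 uint8, red, green, blue), "fx", "fy", "cx", "cy" (pixels), "D" ([k1, k2, p1, p2, k3] as OpenCV has them; the pictures are not rectified), "origin" and "rotation" of the camera in the world. Camera axes: x right, y down, z forward; pixel columns grow to the right and rows downward; lengths in mm; the calibration is good to about 2 mm. A picture is of the moment at which its call begins. There is no depth.
- job.job_done(): hands the job in, once; it reports no verdict.
The state is a dict: "clock": time; "joints": joint angles; "qvel": joint speeds; "effort": joint torques, N m; "eef_pos": TCP position; "tcp_rot": TCP orientation; "wrist_force": force on the tool from outside, world axes, zero at the start; "moment": the same for the moment, N m; "width": finger opening in mm.
Only numpy, scipy, OpenCV 4.12 (cv2) and the standard library are available. Lean on these libraries where they do the work, as an engineer would, in place of code of your own. Each camera call takes 0.05 s, during which the arm holds its last target.

### The job

Lift the bridge height gauge off the bench and lower it gently astride the blue sample block, so that it stands on its own two legs with its sprung foot on the middle of the block's top and reads the block's height. Set it down rather than drop it, let go of it, and do not shift the blue or the orange block.

Things in the scene. Friction and masses are not known exactly. Their poses are not given: they have to be found in the camera images.
- gauge: Bridge gauge, 0.46 kg. Origin: midway between its legs, level with their undersides; z up. Two legs (50 mm in x, 12 in y) leave an 80 mm gap along y, 104 over all. Crossbar 46 to 58 mm up, 24 wide in x. On it the black grip housing, 30 mm in x, 36 in y, 58 to 112 mm up, red pointer on its y faces: grip its clear x faces from above about 90 mm up. Foot under its centre.
- foot (a joint): Gauge reading in m: how far its foot, a 16 mm brass disc on the gauge's centre line, is pushed up. 0 when free (level with the legs' undersides within 1 mm), at most 0.038. Standing over a part it reads the part's height within 1 mm. A weak spring (about 1 N) presses the foot down; the gauge's weight overcomes it.
- blue_block: The part to gauge: blue block, 40 x 40 mm, 24 mm high, loose on the bench, 0.11 kg. Origin: centre of its underside; z up, x and y along its sides. Neighbours' centres lie at least 100 mm away; all within 120 mm, save the gauge, is lower than 40 mm.
- orange_block: Bystander: orange block, 40 x 40 mm, 14 mm high, loose on the bench; leave it. Origin: centre of its underside. (A green glass strip and a brass rod, 80 mm long and under 20 mm high, lie about too.)
Mind the look-alikes: they are no part of the job. Leave any pink or purple look-alike of the gauge alone.

How it is judged (in metres and radians):
On the way:
1. the gauge is lifted at least 35 mm clear of the bench (height (world z) of gauge above 0.035 m), for 0.2 s.
At the end, for the whole second after the job is handed in: The gauge stands upright (within 3 degrees) and at rest with both legs on the bench (underside within 4 mm of it), its centre within 15 mm of the blue block's centre, and its foot reads 21 to 27 mm (the blue block, flat on the bench, is 24 mm high) (value of joint foot between 0.021 and 0.027 m and horizontal distance between gauge and blue_block below 0.015 m and height (world z) of each of gauge, blue_block below 0.004 m and angle between gauge's own z axis and vertical below 0.06 rad and linear speed of gauge below 0.02 m/s); the robot touches nothing.
It fails at once if the gauge is dropped or slammed: its foot is driven up faster than 0.45 m/s (velocity of joint foot above 0.45 m/s).
It fails at once if the blue block is shifted by more than 20 mm (distance of blue_block from where it was at the start of the episode above 0.02 m).
It fails at once if the orange block is shifted by more than 20 mm (distance of orange_block from where it was at the start of the episode above 0.02 m).
It also fails if it takes over 32 s, if anything falls off the work surface, if the arm or the gripper's body presses on something with over 40 N, if the wrist force passes 120 N, or if a joint passes its speed limit or range.

## Working session

There is one attempt and no reset: what is moved stays moved. The work goes in short steps, Python scripts to look and compute and a tool call to move; the robot and the scene stay as the last step left them, time stands still between calls to the robot, and variables do not carry over. Pictures are saved under pics/ and viewed, and the job is handed in when it is done.

Besides the shell and the picture viewer there is one more tool, called after "Call:" in YAML: its name, and indented under it one key for each argument. send_rows: Moves the arm, as the interface text tells. Its arguments: {"type":"object","properties":{"targets":{"type":"string"},"claw":{"type":"number"}},"required":["targets"]}

```bash
mkdir -p pics; ls
cat > h.py <<'E'
import numpy as np, cv2, pickle
from rig import ctrl, snapshot, job
def snap(name,tag):
    s=snapshot(name); pickle.dump(s,open(f'pics/{tag}.pkl','wb'))
    cv2.imwrite(f'pics/{tag}.png',s['image'][:,:,::-1].copy()); return s
def load(tag): return pickle.load(open(f'pics/{tag}.pkl','rb'))
def K(s): return np.array([[s['fx'],0,s['cx']],[0,s['fy'],s['cy']],[0,0,1.]])
def px2w(s,uv,z):
    p=cv2.undistortPoints(np.array(uv,float).reshape(-1,1,2),K(s),np.array(s['D'],float)).reshape(-1,2)
    d=np.c_[p,np.ones(len(p))]@np.array(s['rotation']).T
    o=np.array(s['origin']); return o+d*((z-o[2])/d[:,2])[:,None]
def w2px(s,P):
    R=np.array(s['rotation']).T; o=np.array(s['origin'])
    return cv2.projectPoints(np.array(P,float).reshape(-1,1,3),cv2.Rodrigues(R)[0],-R@o,K(s),np.array(s['D'],float))[0].reshape(-1,2)
def crop(tag,x0,y0,x1,y1,k,out):
    im=cv2.imread(f'pics/{tag}.png')[y0:y1,x0:x1]; cv2.imwrite(f'pics/{out}.png',cv2.resize(im,None,fx=k,fy=k,interpolation=cv2.INTER_CUBIC))
E
python3 - <<'E'
from h import *
for n in ['scene','top','wrist']:
    s=snap(n,n+'0'); print(n,s['fx'],s['origin'],np.round(s['rotation'],3).tolist(),s['D'])
print(ctrl.sense(),ctrl.tips_ahead)
E
```

```text
pics
scene 423.4754145381057 [1209.3928543   -48.31207832  652.84183011] [0.618, 0.675, -0.293, -0.278] [0.01172659 0.         0.         0.         0.        ]
top 460.79461830723363 [ 389.51035975  -89.04042879 1191.00779697] [-0.7, 0.712, -0.044, 0.044] [-0.03710979  0.          0.          0.          0.        ]
wrist 267.2855134120347 [ 237.64348253 -609.73777079  383.78053449] [0.777, -0.608, -0.101, 0.128] [-0.01809398  0.          0.          0.          0.        ]
{'clock': 0.15, 'joints': array([ 1.26281621,  0.53698693, -0.00440009,  1.53856938,  0.00255578,
        1.06730951, -0.07117663]), 'qvel': array([ 1.12912501e-03, -2.43081320e-03, -1.10148821e-04, -3.16399173e-03,
       -5.07899989e-04, -9.81733218e-05,  5.71603207e-04]), 'effort': array([ 1.65886671e-03, -5.71330762e+01,  9.91978236e-01, -2.51826185e+01,
       -5.61387010e-02,  1.53262768e-02,  9.24966821e-05]), 'eef_pos': array([ 155.5136916 , -630.68452449,  249.07401292]), 'tcp_rot': array([-0.70186348, -0.08572901,  0.70202501, -0.08484736]), 'wrist_force': array([-0.85924404, -0.08906421,  0.29036725]), 'moment': array([0.00495793, 0.00025212, 0.04836824]), 'width': 87.88358001837503} 11.0
```

```bash
sed -i "s/np.array(s\['rotation'\])/RR(s)/g" h.py
cat >> h.py <<'E'
from scipy.spatial.transform import Rotation as Rn
def RR(s): return Rn.from_quat(s['rotation']).as_matrix()
E
cat h.py | grep RR
```

```text
d=np.c_[p,np.ones(len(p))]@RR(s).T
    R=RR(s).T; o=np.array(s['origin'])
def RR(s): return Rn.from_quat(s['rotation']).as_matrix()
```

View pics/scene0.png

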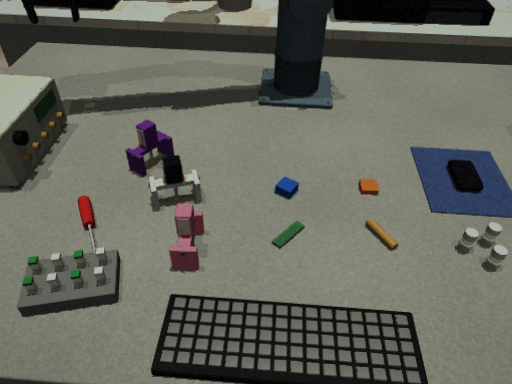

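View pics/top0.png

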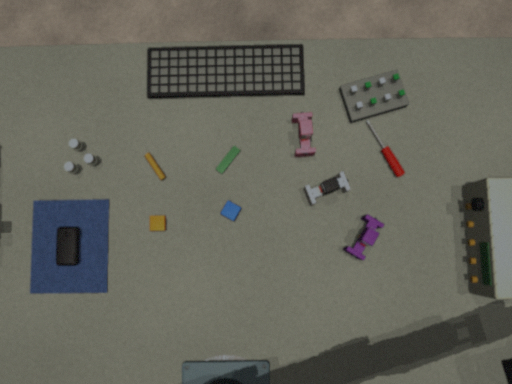

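View pics/wrist0.png

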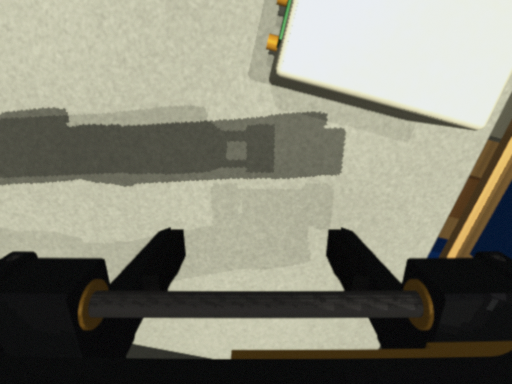

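The true gauge (white legs, black housing) is at about (327,188) in the top view. The pink one is at (304,133), the purple at (366,237), the blue block at (231,211) and the orange at (158,223).

Run:
```python
from h import *
crop('top0',275,95,405,270,4,'c1'); crop('top0',140,140,260,240,6,'c2'); crop('scene0',110,110,320,280,4,'c3')
```

```text
(no output)
```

View pics/c1.png

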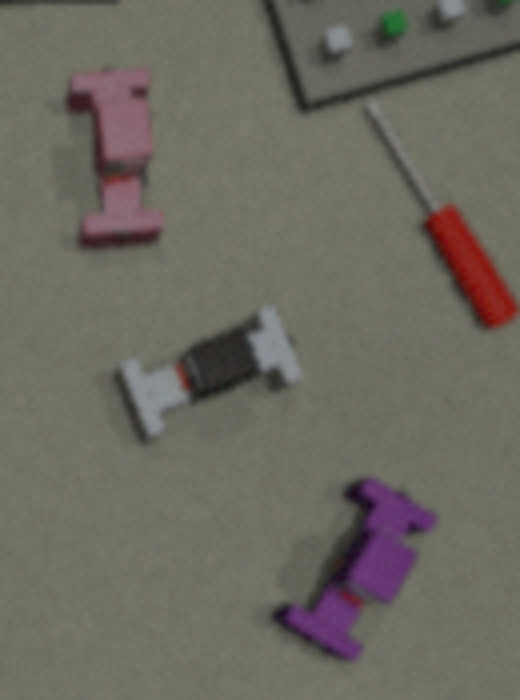

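View pics/c2.png

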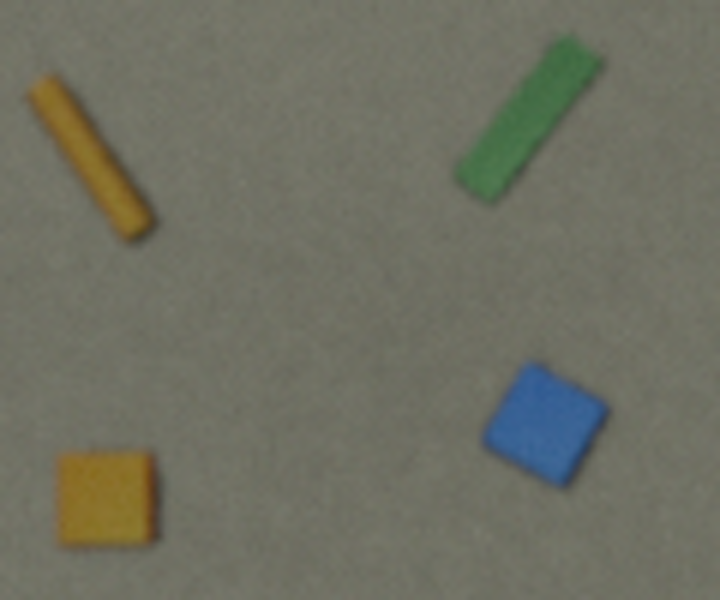

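View pics/c3.png

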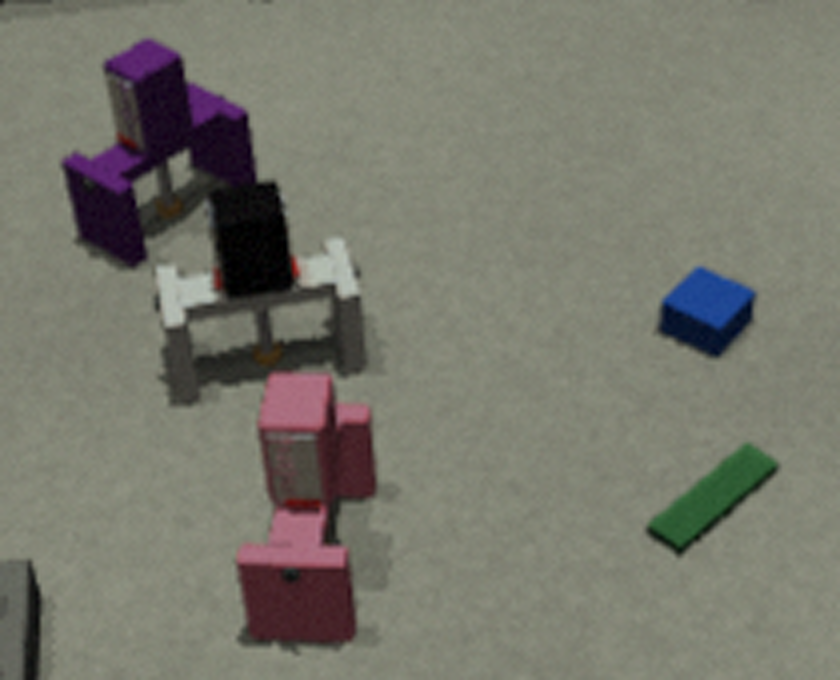

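Run:
```python
from h import *
s=load('top0')
f=lambda P,k,o:(np.array(P)+.5)/k-.5+np.array(o)
b=px2w(s,f([(530,362),(608,408),(564,487),(484,438)],6,(140,140)),24)
print('blue',b.round(1).tolist(),b.mean(0),np.linalg.norm(np.roll(b,-1,0)-b,axis=1),[np.degrees(np.arctan2(*(np.roll(b,-1,0)-b)[i][1::-1])) for i in range(4)])
o=px2w(s,f([(58,452),(152,452),(152,545),(58,546)],6,(140,140)),14);print('or',o.mean(0))
g=px2w(s,f([(120,364),(150,436),(300,378),(270,307)],4,(275,95)),58);print('leg tops',g.round(1).tolist(),g.mean(0),np.linalg.norm(np.roll(g,-1,0)-g,axis=1))
h=px2w(s,f([(184,346),(246,322),(260,366),(198,392)],4,(275,95)),112);print('housing',h.round(1).tolist(),h.mean(0),np.linalg.norm(np.roll(h,-1,0)-h,axis=1))
t=load('scene0')
l=px2w(t,f([(267,354)],4,(110,110)),0);print('foot',l)
print('blue scene',px2w(t,f([(701,268),(755,296),(717,327),(662,304)],4,(110,110)),24).mean(0))
v=g[3]-g[0]+g[2]-g[1];a=np.arctan2(v[1],v[0]);print('gap dir deg',np.degrees(a))
print(Rn.from_quat(ctrl.sense()['tcp_rot']).as_matrix().round(3))
print(w2px(t,[g.mean(0)*[1,1,0]+[0,0,112]]),w2px(s,[g.mean(0)*[1,1,0]+[0,0,112]]))
```

```text
blue [[509.4, -13.0, 24.0], [489.3, -45.9, 24.0], [456.2, -26.9, 24.0], [477.4, 6.7, 24.0]] [483.07723823 -19.76446095  24.        ] [38.53045388 38.1700879  39.78747993 37.57964074] [np.float64(-121.49378583017972), np.float64(150.1800252699383), np.float64(57.6790034573716), np.float64(-31.70412022247816)]
or [454.94628988 169.41872175  14.        ]
leg tops [[538.3, -205.8, 58.0], [493.2, -223.0, 58.0], [527.7, -317.3, 58.0], [572.5, -300.4, 58.0]] [ 532.91904981 -261.64942268   58.        ] [ 48.30241558 100.36285939  47.94515849 100.59943629]
housing [[541.3, -238.5, 112.0], [555.1, -275.7, 112.0], [528.6, -283.0, 112.0], [513.8, -245.8, 112.0]] [ 534.69059465 -260.75625347  112.        ] [39.73061552 27.416696   40.07138648 28.48754134]
foot [[ 531.56384751 -262.83909274    0.        ]]
blue scene [487.30692854 -17.81932643  24.        ]
gap dir deg -70.00738949093908
[[-0.     0.239 -0.971]
 [ 0.001 -0.971 -0.239]
 [-1.    -0.001  0.   ]]
[[171.13451849 159.02266275]] [[330.53592803 184.47412348]]
```

Call:
send_rows:
  targets: "0.038 0.037 0 0 0 0.168; 0.076 0.074 0 0 0 0.336; 0.114 0.111 0 0 0 0.504; 0.152 0.148 0 0 0 0.672; 0.19 0.185 0 0 0 0.84"
  claw: 0.088

```text
clock: 0.78
eef_pos: [346.4, -444.3, 249.0]
tcp_rot: [-0.605, -0.366, 0.605, -0.365]
wrist_force: [0.9, -0.4, 0.5]
width: 88.2
```

Call:
send_rows:
  targets: "0.038 0.037 0 0 0 0.168; 0.076 0.074 0 0 0 0.336; 0.114 0.111 0 0 0 0.504; 0.152 0.148 0 0 0 0.672; 0.187 0.183 0 0 0 0.84"

```text
clock: 1.4
eef_pos: [534.5, -259.8, 248.9]
tcp_rot: [0.401, 0.582, -0.402, 0.582]
wrist_force: [0.4, -0.3, -0.6]
width: 87.9
```

Run:
```python
from h import *
s=snap('wrist','w1'); snap('scene','s1')
st=ctrl.sense(); print(st['eef_pos'],st['joints'].round(2)); R=Rn.from_quat(st['tcp_rot']).as_matrix();print(R.round(3),np.degrees(np.arctan2(R[1,1],R[0,1])))
e=st['eef_pos']
print(w2px(s,[(533,-261.5,112),(533,-261.5,0)]))
```

```text
[ 537.29797905 -254.99100912  249.09657233] [ 0.74  0.49 -0.51  1.67  0.26  1.05  0.52]
[[ 0.002  0.933  0.36 ]
 [ 0.003  0.36  -0.933]
 [-1.     0.003 -0.002]] 21.09974025619804
[[253.12900893 183.87777443]
 [253.9119086  160.84123118]]
```

View pics/w1.png

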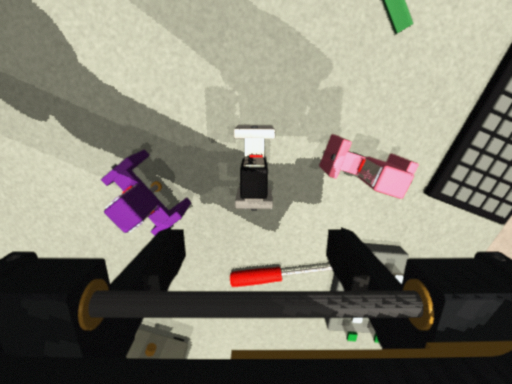

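Run:
```python
from h import *
crop('w1',200,110,310,220,7,'c4'); st=ctrl.sense(); print(st['eef_pos'],st['clock'])
```

```text
[ 537.29797905 -254.99100912  249.09657233] 1.5
```

View pics/c4.png

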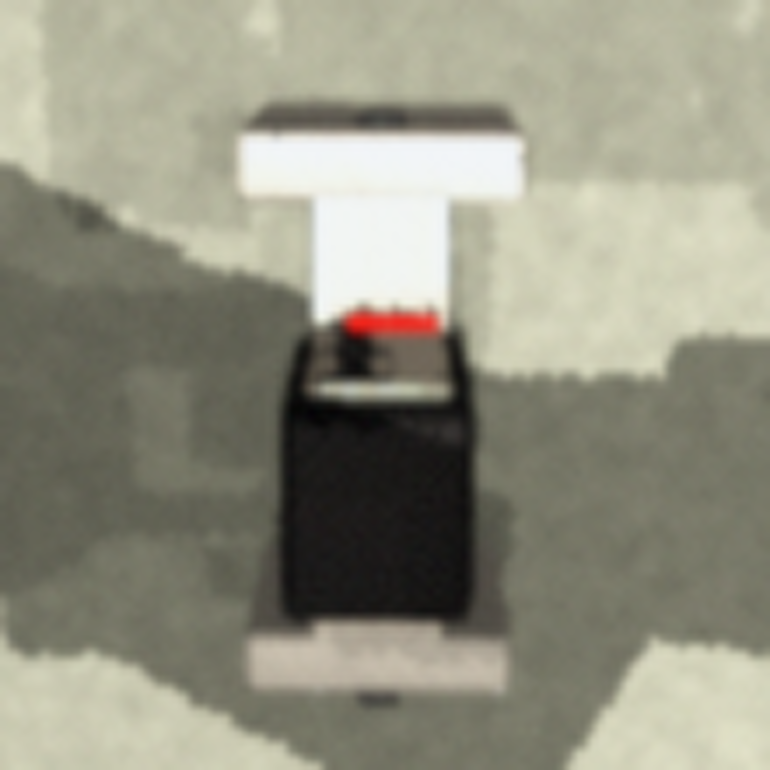

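Run:
```python
from h import *
s=load('w1'); f=lambda P,k,o:(np.array(P)+.5)/k-.5+np.array(o)
h=px2w(s,f([(283,402),(474,402),(472,615),(285,615)],7,(200,110)),112);print(h.mean(0),np.linalg.norm(np.roll(h,-1,0)-h,axis=1))
g=px2w(s,f([(240,132),(525,132),(510,690),(247,690)],7,(200,110)),58);print(g.mean(0),np.linalg.norm(np.roll(g,-1,0)-g,axis=1))
v=g[1]-g[0]+g[2]-g[3];print(np.degrees(np.arctan2(v[1],v[0])))
```

```text
[ 532.96937464 -259.8720907   112.        ] [28.47909456 33.86729019 28.96709847 33.8769441 ]
[ 533.06820011 -260.46189012   58.        ] [ 48.66500665 102.99841031  49.5223208  103.04151566]
20.812181111677955
```

Call:
send_rows:
  targets: "-0.0043 -0.0058 -0.04 0 0 -0.005; -0.0043 -0.0058 -0.085 0 0 -0.005; -0.0043 -0.0058 -0.13 0 0 -0.005; -0.0043 -0.0058 -0.155 0 0 -0.005; -0.0043 -0.0058 -0.165 0 0 -0.005"

```text
clock: 2.12
eef_pos: [531.6, -261.0, 82.4]
tcp_rot: [0.403, 0.583, -0.401, 0.581]
wrist_force: [0.4, -0.4, 0.2]
width: 88.0
```

Run:
```python
from h import *
s=snap('wrist','w2')
st=ctrl.sense(); print(st['eef_pos']); R=Rn.from_quat(st['tcp_rot']).as_matrix();print(np.degrees(np.arctan2(R[1,1],R[0,1])))
```

```text
[ 531.72017545 -260.88135591   82.24177097]
20.757752095594487
```

View pics/w2.png

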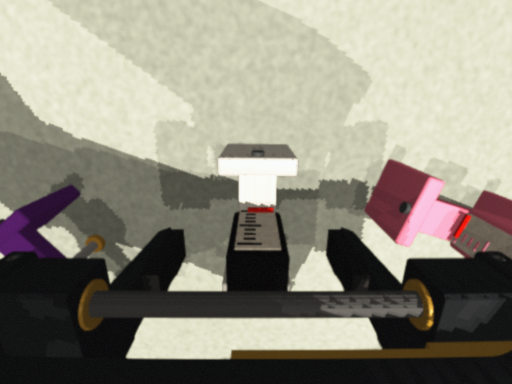

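The housing (columns 227–288) sits centred between the fingertips (185 and 328). Next is closing the grip.

Call:
send_rows:
  targets: "0 0 0 0 0 0; 0 0 0 0 0 0; 0 0 0 0 0 0; 0 0 0 0 0 0; 0 0 0 0 0 0"
  claw: 0.0

```text
clock: 2.8
eef_pos: [531.8, -260.9, 82.5]
tcp_rot: [0.403, 0.583, -0.401, 0.581]
wrist_force: [0.2, 0.1, -0.9]
width: 40.2
```

Call:
send_rows:
  targets: "0 0 0 0 0 0; 0 0 0 0 0 0; 0 0 0 0 0 0; 0 0 0.002 0 0 0; 0 0 0.006 0 0 0"

```text
clock: 3.42
eef_pos: [530.9, -260.7, 87.9]
tcp_rot: [0.403, 0.584, -0.401, 0.58]
wrist_force: [-0.4, -0.2, -5.2]
width: 29.7
```

Call:
send_rows:
  targets: "0 0 0.012 0 0 0; 0 0 0.03 0 0 0; 0 0 0.05 0 0 0; 0 0 0.068 0 0 0; 0 0 0.08 0 0 0"

```text
clock: 4.05
eef_pos: [531.4, -260.9, 169.7]
tcp_rot: [0.403, 0.583, -0.401, 0.581]
wrist_force: [-0.2, 0.3, -5.6]
width: 29.6
```

Run:
```python
from h import *
s=snap('scene','s3')
st=ctrl.sense(); print(st['eef_pos'],st['width'],st['wrist_force']); crop('s3',110,60,320,230,3,'c5')
```

```text
[ 531.94708697 -261.13082021  170.75491806] 29.585147824415102 [ 0.30873263 -0.27786222 -3.44401801]
```

View pics/c5.png

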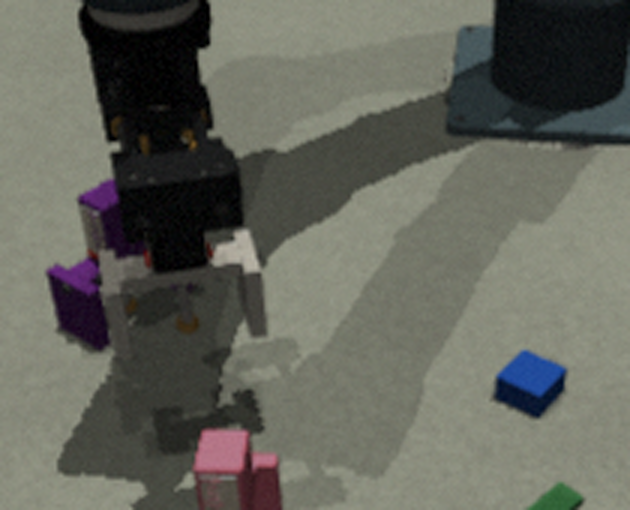

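Call:
send_rows:
  targets: "-0.005 0.025 0 0 0 0.06; -0.013 0.065 0 0 0 0.17; -0.021 0.105 0 0 0 0.28; -0.029 0.145 0 0 0 0.39; -0.036 0.18 0 0 0 0.5"

```text
clock: 4.72
eef_pos: [494.9, -78.5, 170.5]
tcp_rot: [0.244, 0.665, -0.242, 0.663]
wrist_force: [0.1, 0.0, -4.5]
width: 29.8
```

Call:
send_rows:
  targets: "-0.004 0.022 0 0 0 0.06; -0.008 0.042 0 0 0 0.11; -0.01 0.054 0 0 0 0.145; -0.011 0.059 0 0 0 0.154; -0.011 0.059 0 0 0 0.154"

```text
clock: 5.35
eef_pos: [484.0, -19.9, 170.5]
tcp_rot: [0.192, 0.682, -0.191, 0.68]
wrist_force: [-0.2, 0.3, -4.8]
width: 29.9
```

Run:
```python
from h import *
s=snap('wrist','w4');t=snap('scene','s4'); snap('top','t4')
st=ctrl.sense(); print(st['eef_pos']); R=Rn.from_quat(st['tcp_rot']).as_matrix();print(np.degrees(np.arctan2(R[1,1],R[0,1])))
crop('s4',210,80,380,250,4,'c6'); crop('w4',130,60,390,260,3,'c7')
```

```text
[484.00441883 -20.35566475 170.48030119]
58.53820642116674
```

View pics/c6.png

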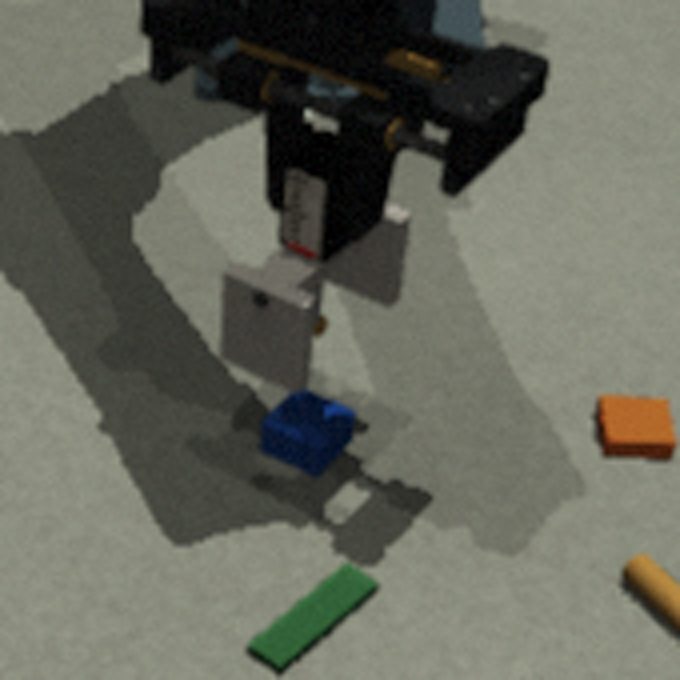

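View pics/c7.png

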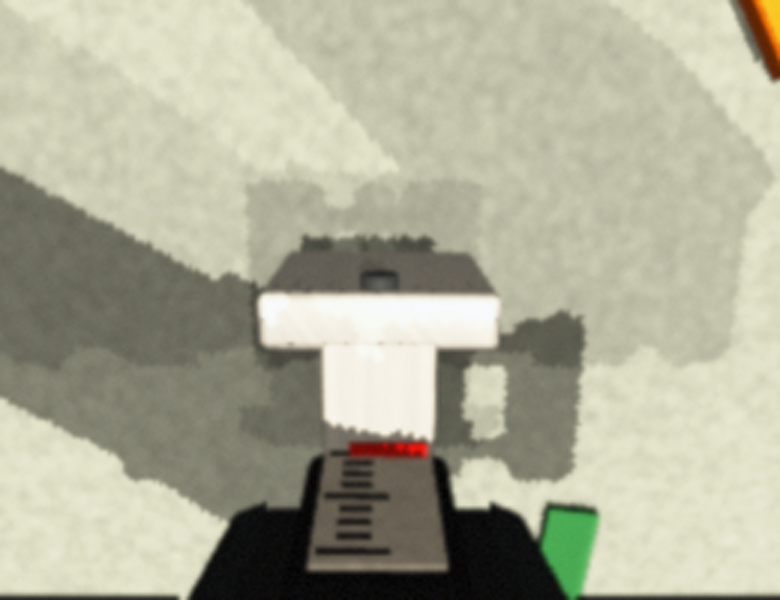

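Run:
```python
from h import *
f=lambda P,k,o:(np.array(P)+.5)/k-.5+np.array(o)
t=load('s4')
c,a=np.array([484,-20.1]),np.radians(58.5); X=np.array([np.cos(a),np.sin(a)]);Y=np.array([-X[1],X[0]])
for sy in (52,-52):
  P=[np.r_[c+sx*X+sy*Y,z] for sx in(-25,25) for z in (88.1,146.1)]
  print(sy,((w2px(t,P)-[210,80]+.5)*4-.5).round().tolist())
b=np.array([483.1,-19.8])
def blk(b,z,h=20): return [np.r_[b+h*i*X+h*j*Y,z] for i,j in((1,1),(1,-1),(-1,-1),(-1,1))]
for tag,n in(('scene0','c8'),('top0','c9')):
  s=load(tag); im=cv2.imread(f'pics/{tag}.png'); 
  q=w2px(s,blk(b,24)); o=(q.mean(0)-22).astype(int); k=14
  cr=cv2.resize(im[o[1]:o[1]+44,o[0]:o[0]+44],None,fx=k,fy=k,interpolation=cv2.INTER_CUBIC)
  for z,col in((24,(0,255,255)),(0,(0,0,255))):
    p=((w2px(s,blk(b,z))-o+.5)*k-.5).round().astype(int); cv2.polylines(cr,[p],True,col,1)
  cv2.imwrite(f'pics/{n}.png',cr)
```

```text
52 [[325.0, 263.0], [334.0, 176.0], [402.0, 295.0], [414.0, 207.0]]
-52 [[220.0, 356.0], [224.0, 266.0], [300.0, 393.0], [308.0, 303.0]]
```

View pics/c8.png

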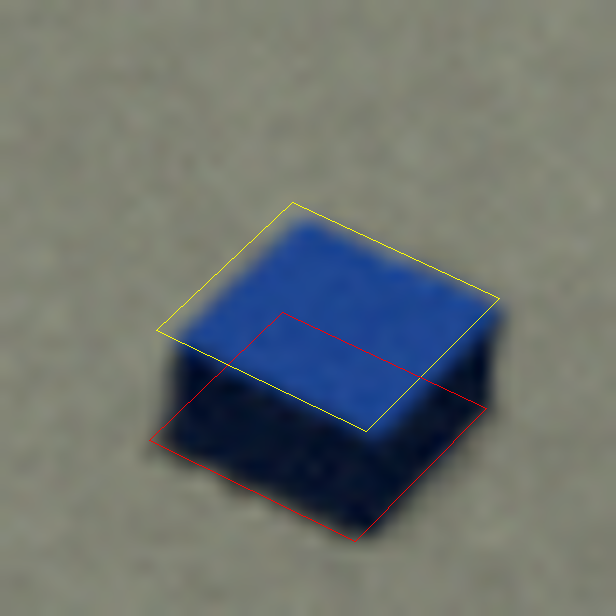

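View pics/c9.png

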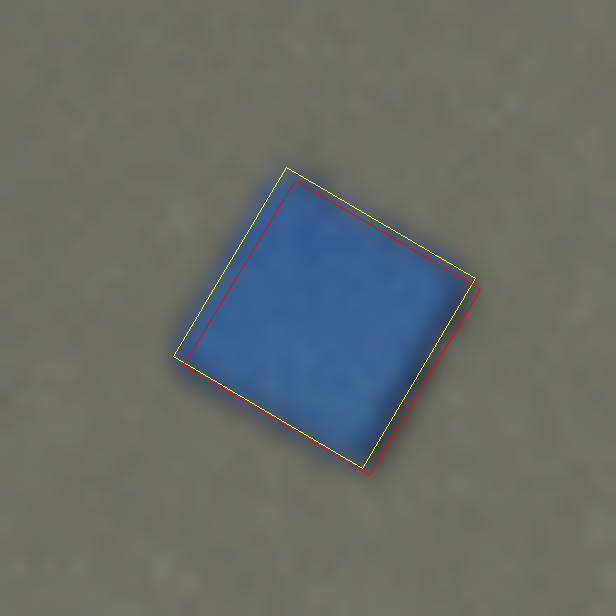

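Both cameras put the block at about (484, -19), within 2 mm of under the gauge and aligned with it. I'm lowering in stages.

Call:
send_rows:
  targets: "0 0.001 -0.01 0 0 0; 0 0.001 -0.025 0 0 0; 0 0.001 -0.038 0 0 0; 0 0.001 -0.048 0 0 0; 0 0.001 -0.055 0 0 0"

```text
clock: 6.12
eef_pos: [483.8, -19.3, 114.6]
tcp_rot: [0.192, 0.682, -0.191, 0.679]
wrist_force: [0.6, -0.6, -4.9]
width: 29.8
```

Run:
```python
from h import *
t=snap('scene','s5')
st=ctrl.sense(); print(st['eef_pos'],st['wrist_force'])
crop('s5',230,110,350,230,6,'c10')
```

```text
[483.48583575 -19.27788714 114.1643937 ] [-0.20160727  0.69487379 -5.35589789]
```

View pics/c10.png

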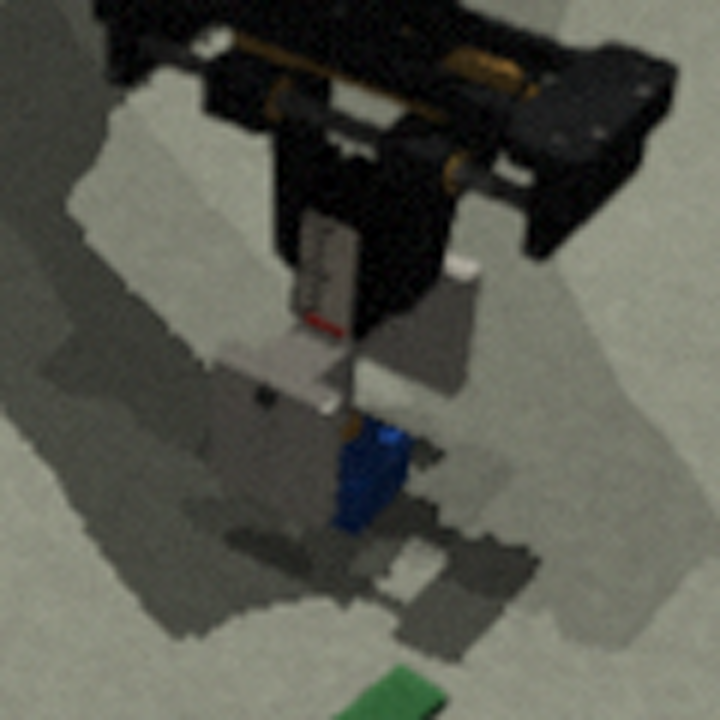

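The brass foot at (352,428) hangs just over the blue top, which is centred between the legs. I'll continue slowly.

Call:
send_rows:
  targets: "0 0 -0.006 0 0 0; 0 0 -0.012 0 0 0; 0 0 -0.018 0 0 0; 0 0 -0.024 0 0 0; 0 0 -0.028 0 0 0"

```text
clock: 6.8
eef_pos: [483.7, -19.2, 85.9]
tcp_rot: [0.192, 0.682, -0.191, 0.679]
wrist_force: [1.1, 0.6, -4.0]
width: 29.9
```

Call:
send_rows:
  targets: "0 0 -0.001 0 0 0; 0 0 -0.002 0 0 0; 0 0 -0.003 0 0 0; 0 0 -0.004 0 0 0; 0 0 -0.004 0 0 0"

```text
clock: 7.42
eef_pos: [483.7, -19.0, 82.4]
tcp_rot: [0.192, 0.682, -0.191, 0.679]
wrist_force: [-2.8, 0.2, 4.8]
width: 29.8
```

Run:
```python
from h import *
t=snap('scene','s6');snap('wrist','w6')
st=ctrl.sense(); print(st['eef_pos'],st['wrist_force'],st['moment'])
crop('s6',230,110,350,230,6,'c11');crop('w6',130,60,390,260,3,'c12')
```

```text
[483.73154343 -19.00967604  82.38490463] [-2.75500522  0.69187307  6.23185365] [-0.07806235  0.51689514  0.00647008]
```

View pics/c11.png

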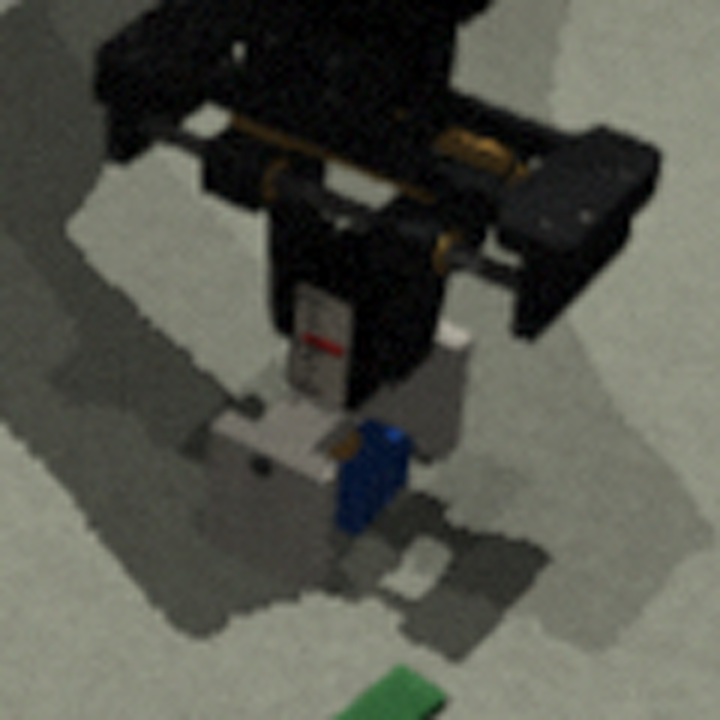

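View pics/c12.png

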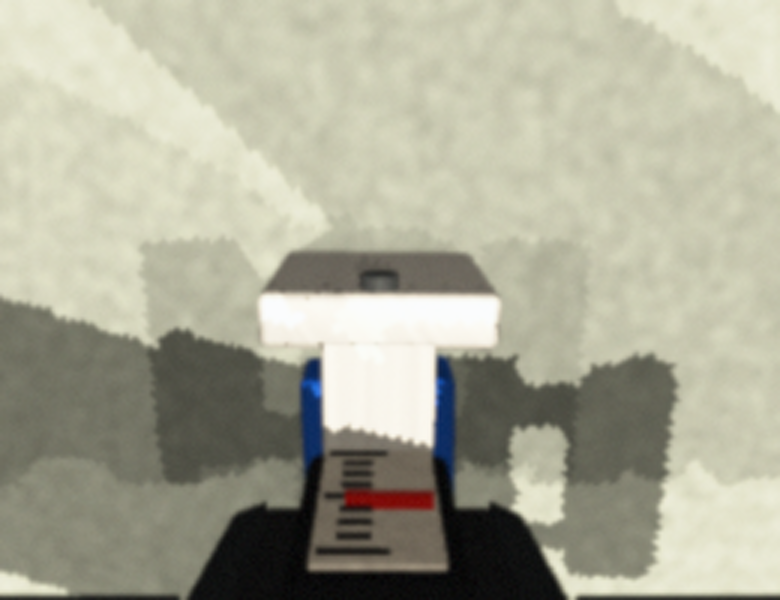

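The pointer has risen, contact force is about 11 N, and the block shows evenly on both sides of the crossbar. I'm releasing now.

Call:
send_rows:
  targets: "0 0 0 0 0 0; 0 0 0 0 0 0; 0 0 0 0 0 0; 0 0 0 0 0 0; 0 0 0 0 0 0"
  claw: 0.075

```text
clock: 8.15
eef_pos: [483.7, -19.1, 82.3]
tcp_rot: [0.192, 0.682, -0.191, 0.679]
wrist_force: [0.4, 0.9, -0.5]
width: 74.9
```

Call:
send_rows:
  targets: "0 0 0 0 0 0; 0 0 0 0 0 0; 0 0 0.01 0 0 0; 0 0 0.025 0 0 0; 0 0 0.04 0 0 0"

```text
clock: 8.78
eef_pos: [484.0, -19.0, 123.8]
tcp_rot: [0.192, 0.682, -0.191, 0.679]
wrist_force: [0.8, 0.8, 0.0]
width: 75.0
```

Call:
send_rows:
  targets: "0 0 0.02 0 0 0; 0 0 0.05 0 0 0; 0 0 0.08 0 0 0; 0 0 0.1 0 0 0; 0 0 0.11 0 0 0"

```text
clock: 9.4
eef_pos: [484.5, -19.0, 235.6]
tcp_rot: [0.192, 0.681, -0.191, 0.68]
wrist_force: [-0.0, 0.8, -0.9]
width: 75.0
```

Run:
```python
from h import *
t=snap('scene','s7');s=snap('wrist','w7')
st=ctrl.sense(); print(st['eef_pos'],st['wrist_force'],st['qvel'].round(3))
crop('s7',230,110,350,230,6,'c13');crop('w7',190,90,320,230,5,'c14')
```

```text
[484.4997976  -19.04911697 234.88640269] [ 0.38429033 -0.03155446 -0.81440088] [-0.011  0.027  0.013  0.026  0.013 -0.019 -0.012]
```

View pics/c13.png

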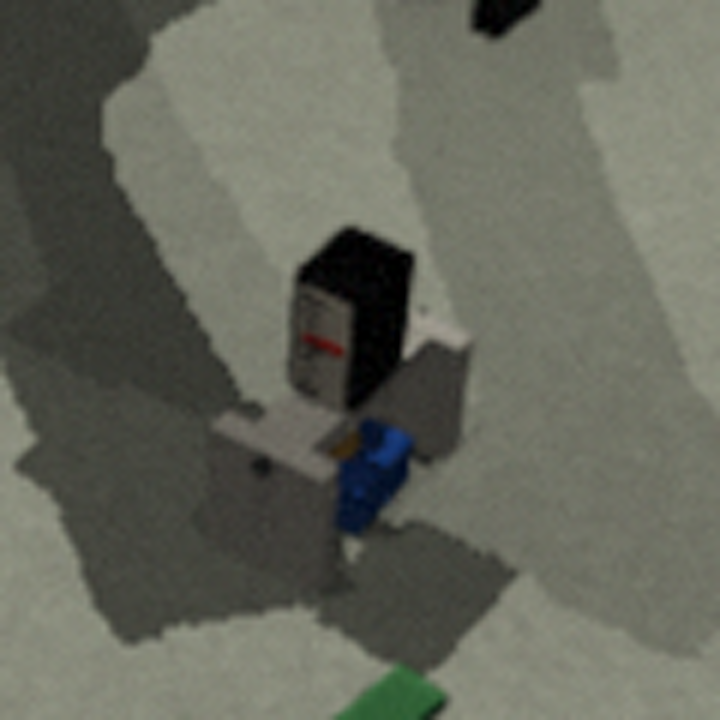

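View pics/c14.png

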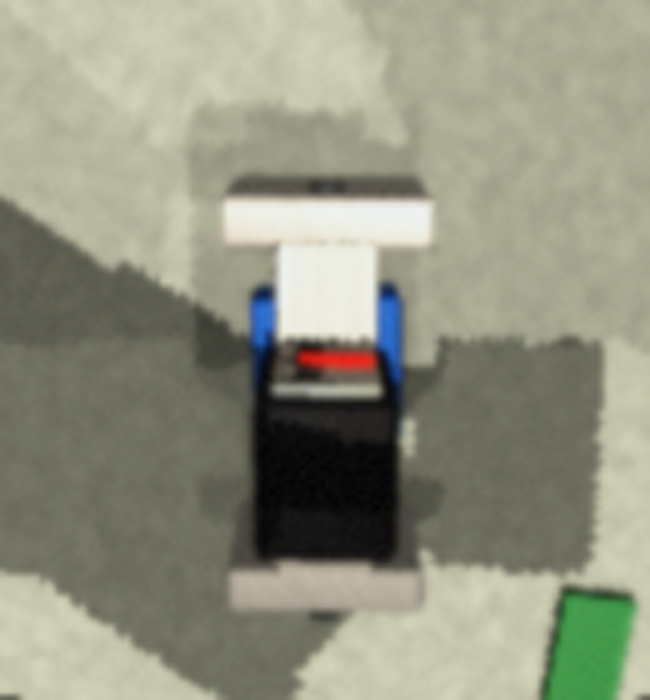

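Run:
```python
from h import *
s=load('w7'); f=lambda P,k,o:(np.array(P)+.5)/k-.5+np.array(o)
g=px2w(s,f([(224,198),(432,198),(424,610),(229,610)],5,(190,90)),58);print(g.mean(0),np.linalg.norm(np.roll(g,-1,0)-g,axis=1))
b=px2w(s,f([(252,287),(402,287)],5,(190,90)),24); m=b.mean(0); d=b[1]-b[0]; print(np.linalg.norm(d)); d/=np.linalg.norm(d)
n=np.array([d[1],-d[0],0]); 
v=g.mean(0)-m
if n@v<0:n=-n
print('block',m+20*n,'diff',(g.mean(0)-m-20*n)[:2])
```

```text
[485.17059463 -18.15905575  58.        ] [ 47.80375193 102.79388102  49.58074903 102.77757542]
39.01723067678297
block [480.77165424 -15.52733255  24.        ] diff [ 4.39894039 -2.6317232 ]
```

```bash
python3 -c "
from rig import job
print(job.job_done())"
```

```text
the job is handed in; nothing more can be done
None
```

I lifted the white and black gauge off the bench by its housing and set it down gently astride the blue block. I then let go, drew the arm clear and handed the job in at about 9.5 s. The hand-in gave no verdict.

- **Lift:** the gauge rose about 88 mm, well over the 35 mm needed.
- **Set-down:** the gauge was lowered at about 50 mm/s for the foot's contact with the block and about 8 mm/s for the last few millimetres. The legs touched at the same tool height as when I first gripped it, with about 11 N of contact force.
- **Final pictures:** the gauge stands upright with the brass foot on the block's top and the pointer raised. I did not turn the pointer into a number. The green strip looks undisturbed; the orange block never came near the arm.
- **Centring:** the last wrist picture puts the gauge at (485, -18) mm, about 5 mm from the block's centre; the limit is 15 mm.
- **Disagreement:** before placing, the two fixed cameras put the block at about (484, -19), which would make the offset 1–2 mm. The wrist view gave (481, -16), but it rests on one blurred, partly hidden edge. Even taken as real movement, that is about 5 mm of block shift, against a limit of 20 mm.

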